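# Pack the case tray

## Task

Pack the case tray for the next bench: put the stone jaw cast, the oblong putty key and the longer, violet bite piece into the tray, each upright and flat on the floor of the recess of its own size (largest, middle and smallest), in the middle of it and with its long side along the recess, either way round. Leave the three look-alikes - the thin bridge framework, the squarish putty key and the short wax scrap - where they lie.

Things in the scene. Friction and masses are not known exactly. Their poses are not given: they have to be found in the camera images.
- case_tray: Low white tray, 250 mm (its x) by 98 mm (its y) by 9 mm high, fixed; a steel grip at each short end reaches 13 mm further out. Its long side lies roughly across the robot's view; three inserts stand in a row along its x, 81 mm apart, on its 3 mm floor. Origin at the centre of its underside. Behind it a wall cabinet hangs above 0.37 m, its front about 0.12 m beyond the tray's middle.
- cast_insert: Grey insert, 78 x 88 x 7 mm, in one of the three bays of case_tray (which one varies); fixed. The tray's walls end 1 mm below its top. In its middle a recess 67 mm (its x) by 82 mm (its y), 5.5 mm deep, with a black floor; the largest recess, for the jaw cast. Origin at the centre of its underside; the recess floor is 1.5 mm above it.
- key_insert: Grey insert, 78 x 88 x 7 mm, in one of the three bays of case_tray (which one varies); fixed. The tray's walls end 1 mm below its top. In its middle a recess 54 mm (its x) by 73 mm (its y), 5.5 mm deep, with a black floor; the middle-sized recess, for the oblong putty key. Origin at the centre of its underside; the recess floor is 1.5 mm above it.
- bite_insert: Grey insert, 78 x 88 x 7 mm, in one of the three bays of case_tray (which one varies); fixed. The tray's walls end 1 mm below its top. In its middle a recess 30 mm (its x) by 47 mm (its y), 5.5 mm deep, with a black floor; the smallest recess, for the bite piece. Origin at the centre of its underside; the recess floor is 1.5 mm above it.
- arch_cast: Tan stone cast of a jaw, a horseshoe with teeth on a solid base, 51 mm (x) by 66 mm (y) by 26 mm high, 50 g. Origin at the centre of its underside, z up. The front of the arch is at x = -26 mm, the two limbs end at x = +26 mm. The outer faces of the limbs near x = +14 mm are 65 mm apart along y; each limb is about 18 mm thick.
- putty_key_a: The oblong grey putty key, a rigid lump 38 mm (x) by 57 mm (y) by 40 mm high, 60 g. Origin at the centre of its underside, z up. Grasp across x.
- bite_rim: Small violet bite piece, a long loaf 14 mm (x) by 31 mm (y) by 14 mm high, 10 g. Origin at the centre of its underside, z up. Grasp across x.
- cast_framework: Look-alike of the jaw cast, to be left: a thin white bridge framework, a row of crowns in a horseshoe without a base, 34 x 61 mm and only 14 mm high. Origin at the centre of its underside, z up. 
- putty_key_b: Look-alike of the oblong putty key, to be left: a squarish grey putty key, 46 x 46 mm and 36 mm high. Origin at the centre of its underside, z up. 
- wax_scrap: Look-alike of the bite piece, to be left: a short orange wax scrap, 16 x 23 mm and 13 mm high. Origin at the centre of its underside, z up. 

How it is judged:
At the end, for the whole second after the job is handed in: The jaw cast, the oblong putty key and the bite piece each rest upright (within 0.15 rad) on the floor of their own recess (no more than 3 mm above it), within 13 mm of its centre and with the long side within 0.35 rad of the recess's long side, either way round, released and at rest (horizontal distance between arch_cast and cast_insert below 0.013 m and z of arch_cast in the frame of cast_insert below 0.0045 m and angle between the y axis of arch_cast and the y axis of cast_insert, either way round below 0.35 rad and angle between each of arch_cast, putty_key_a, bite_rim's own z axis and vertical below 0.15 rad and linear speed of each of arch_cast, putty_key_a, bite_rim below 0.02 m/s and angular speed of each of arch_cast, putty_key_a, bite_rim below 0.3 rad/s and horizontal distance between putty_key_a and key_insert below 0.013 m and z of putty_key_a in the frame of key_insert below 0.0045 m and angle between the y axis of putty_key_a and the y axis of key_insert, either way round below 0.35 rad and horizontal distance between bite_rim and bite_insert below 0.013 m and z of bite_rim in the frame of bite_insert below 0.0045 m and angle between the y axis of bite_rim and the y axis of bite_insert, either way round below 0.35 rad); the robot touches nothing.
It fails at once if a look-alike (framework, squarish putty key or wax scrap) was moved more than 25 mm from its place (distance of any of cast_framework, putty_key_b, wax_scrap from where it was at the start of the episode above 0.025 m).
It also fails if it takes over 86 s, if anything falls off the work surface, if the arm or the gripper's body presses on something with over 40 N, if the wrist force passes 120 N, or if a joint passes its speed limit or range.

## Robot

A 7-joint arm with a two-finger parallel gripper is mounted at the origin on a cart in front of the work surface, level with it; the furniture and walls round the work are solid. World frame = base frame: x ahead of the robot, y to its left, z up, the work surface at z = 0. Lengths are in m, angles in rad, forces in N, time in s.
With the tool pointing down it reaches from about 0.4 to 0.85 m from the base axis. Payload 4.5 kg.
Tool frame: the origin (TCP) lies midway between the tips of the shut fingers; the grasp point (between the pads) lies 19 mm behind it; z points along the fingers, y is the line along which they close (so a half turn about z gives the same grasp; the last joint's range is limited). The gripper opens to 88 mm and grips with 3 to 60 N. Pads are 18 mm wide; open, the fingers measure 123 mm over their backs; the gripper's body (75 mm by 187 mm) begins 45 mm behind the grasp point.
Start: joints at [1.321, 0.689, -0.195, 1.565, 0.157, 0.902, -0.215], TCP at [0.175, -0.6, 0.217] pointing down, gripper open.
Joint ranges: [-3.01, 3.01], [-0.46, 2.08], [-1.47, 1.51], [0.13, 2.56], [-1, 4.14], [0.04, 2.09], [-2.66, 2.66]. Speed limits (rad/s): [2.57, 2.57, 3.14, 3.14, 3.14, 3.14, 3.14].

## Interface

Orientations are given as a 3x3 rotation matrix whose columns are the frame's x, y, z axes.
In Python, from plant import manip gives the robot as it stands.
- The arm moves only by the tool move_arm, never from a script. Its argument "plan" is a list of rows, each a list of 2 entries, a list of its own where there are three numbers: the shift along the world's x, y, z as a fraction of full scale, then the turn, a rotation vector about the world's x, y, z as a fraction of full scale. In form: [[[dx, dy, dz], [wx, wy, wz]], ...]. A call has 1 to 10 rows; each row shifts and turns the commanded pose from where the row before left it; what a row does not reach is not made up. Full scale, the value 1, is 1000 mm for a shift and pi/2 rad for a turn. A row lasts 1/10 s, in which the tool goes at most 50 mm and 8.59 degrees, less where a joint would pass 70% of its speed; a pose out of reach is approached as far as the arm can. A call with a number of a shift or a turn outside -1 to 1 is refused whole. A call with a gripper value outside its range is refused whole. "fingers" is the opening, from 0 (shut) to 1 (fully open), set as the call begins (left out, the last holds). The fingers move at their own pace and stop on an object; "newtons" is the grip in N (left out, the last holds). Time passes only in rows, so rows that do not move let the fingers close. It gives the time, the measured TCP pose, the force, the opening and the grip force at its end, in the units of the state.
- manip.observe(): the state, without advancing time (a new reading comes with each control period).
- manip.get_image(name): name is "scene" or "top"; returns the picture (480x640x3 uint8, red, green, blue); there is no depth.
- manip.calibration(name): a dict with "intrinsics" (3x3 intrinsics, pixels), "rvec" (rotation vector, rad) and "tvec" (3), from world to camera coordinates, as OpenCV has them. Camera axes: x right, y down, z forward; pixel columns grow to the right and rows downward; lengths in m; the calibration is good to about 2 mm. A picture is of the moment at which its call begins. calibration takes no time and is no camera call.
- manip.job_done(): hands the job in; it is judged then, once.
The state is a dict: "time": time; "q": joint angles; "qd": joint speeds; "tau": joint torques, N m; "tcp_pos": TCP position; "orientation": TCP orientation; "ft_force": force on the tool from outside, world axes, zero at the start; "wrist_torque": the same for the moment, N m; "width": finger opening in m; "gripper_force": force on a finger pad.
Only numpy, scipy, OpenCV 4.12 (cv2) and the standard library are available. Lean on these libraries where they do the work, as an engineer would, in place of code of your own. Each camera call takes 0.05 s, during which the arm holds its last target. There are 200 camera calls.

## Working session

There is one attempt and no reset: what is moved stays moved. The work goes in short steps, Python scripts to look and compute and a tool call to move; the robot and the scene stay as the last step left them, time stands still between calls to the robot, and variables do not carry over. Pictures are saved under pics/ and viewed, at most 14 in all, crops included, and the job is handed in when it is done.

Besides the shell and the picture viewer there is one more tool, called by a JSON object that holds its "op" and its "data", one argument or row to a line. move_arm: Moves the arm, as the interface text tells. Its arguments: {"type":"object","properties":{"plan":{"type":"array","items":{"type":"array"}},"fingers":{"type":"number"},"newtons":{"type":"number"}},"required":["plan"]}

```bash
mkdir -p pics
cat > h.py <<'E'
import numpy as np, cv2
from plant import manip
def px2w(name,u,v,z):
    c=manip.calibration(name);K=np.array(c["intrinsics"],float);R=cv2.Rodrigues(np.array(c["rvec"],float))[0];t=np.array(c["tvec"],float).ravel()
    C=-R.T@t;d=R.T@np.linalg.solve(K,[u,v,1.]);return C+d*(z-C[2])/d[2]
def w2px(name,p):
    c=manip.calibration(name);return cv2.projectPoints(np.array([p],float),np.array(c["rvec"],float),np.array(c["tvec"],float),np.array(c["intrinsics"],float),None)[0].ravel()
def snap(name,f,crop=None,s=1):
    im=manip.get_image(name)[:,:,::-1]
    if crop: x0,y0,x1,y1=crop; im=im[y0:y1,x0:x1]
    cv2.imwrite("pics/"+f,cv2.resize(im,None,fx=s,fy=s,interpolation=cv2.INTER_CUBIC))
E
python3 - <<'E'
from h import *
for n in("scene","top"):
    snap(n,n+"0.png"); c=manip.calibration(n); R=cv2.Rodrigues(np.array(c["rvec"],float))[0]; print(n,c["intrinsics"],"C",-R.T@np.array(c["tvec"]).ravel(),R.round(3).tolist())
s=manip.observe();print(s)
E
```

```text
scene [[440.57609712   0.         315.66893448]
 [  0.         440.57609712 239.75212354]
 [  0.           0.           1.        ]] C [0.02860896 0.39841123 0.5476279 ] [[-0.702, -0.712, -0.022], [-0.394, 0.414, -0.821], [0.593, -0.568, -0.571]]
top [[565.64272705   0.         323.55657116]
 [  0.         565.64272705 236.68509816]
 [  0.           0.           1.        ]] C [ 0.40001425 -0.09747362  1.08676783] [[0.008, -1.0, -0.002], [-0.996, -0.007, -0.094], [0.094, 0.002, -0.996]]
{'time': 0.1, 'q': array([ 1.32083656,  0.6898929 , -0.19454187,  1.56621991,  0.15731014,
        0.90250413, -0.21512829]), 'qd': array([-0.00101984, -0.00158644,  0.0006763 , -0.0031932 , -0.00159742,
       -0.0003446 ,  0.00134616]), 'tau': array([-3.47721987e-03, -5.28502679e+01, -1.27138160e+00, -1.53837758e+01,
       -5.25076361e-02,  1.97967260e-03,  4.57072997e-05]), 'tcp_pos': array([ 0.17477778, -0.59944543,  0.21630068]), 'orientation': array([[ 9.59990359e-01,  2.80032484e-01, -5.64895255e-04],
       [ 2.80033031e-01, -9.59989146e-01,  1.53010306e-03],
       [-1.13814753e-04, -1.62707352e-03, -9.99998670e-01]]), 'ft_force': array([0.63948994, 0.66778334, 0.24739472]), 'wrist_torque': array([-0.00399877, -0.01042074,  0.02642836]), 'gripper_force': 0.0, 'width': 0.08794780167774206}
```

View pics/top0.png

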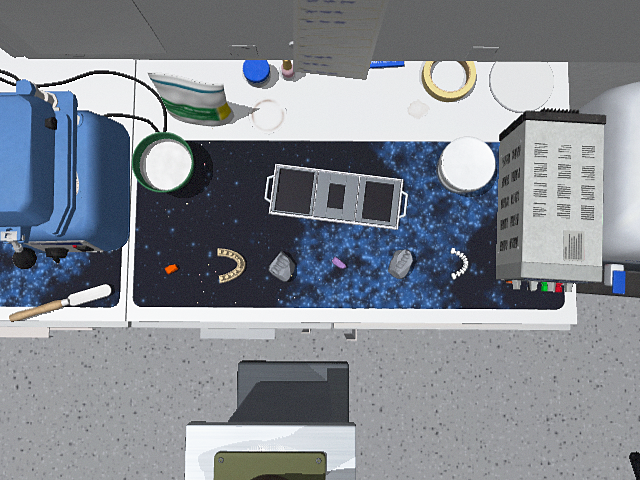

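View pics/scene0.png

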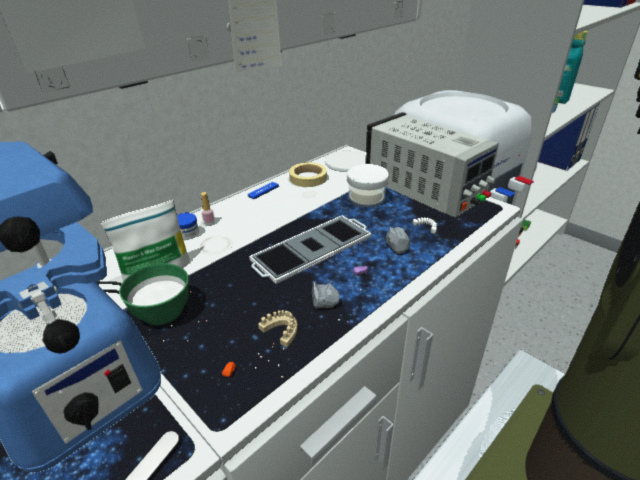

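The top view shows, left to right in the row at v≈265: the wax scrap (171,268), cast (231,265), a putty key (282,266), violet piece (338,263), another putty key (402,262) and framework (460,263). The tray is centred near (336,196). I'll enlarge both parts.

Run:
```python
from h import *
snap("top","c1.png",(205,238,355,298),5.3)
snap("top","c2.png",(260,158,420,238),5)
snap("top","c3.png",(375,238,475,298),6)
for u in(171,231,282,338,402,460): print(u,px2w("top",u,265,0.01).round(3))
```

```text
171 [0.445 0.195 0.01 ]
231 [0.446 0.081 0.01 ]
282 [ 0.447 -0.016  0.01 ]
338 [ 0.448 -0.123  0.01 ]
402 [ 0.448 -0.245  0.01 ]
460 [ 0.449 -0.355  0.01 ]
```

View pics/c1.png

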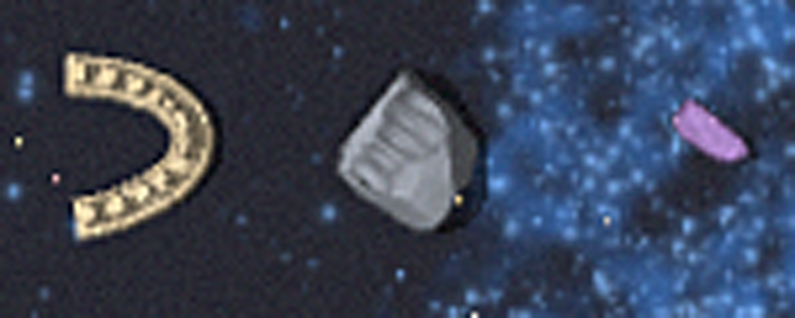

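View pics/c2.png

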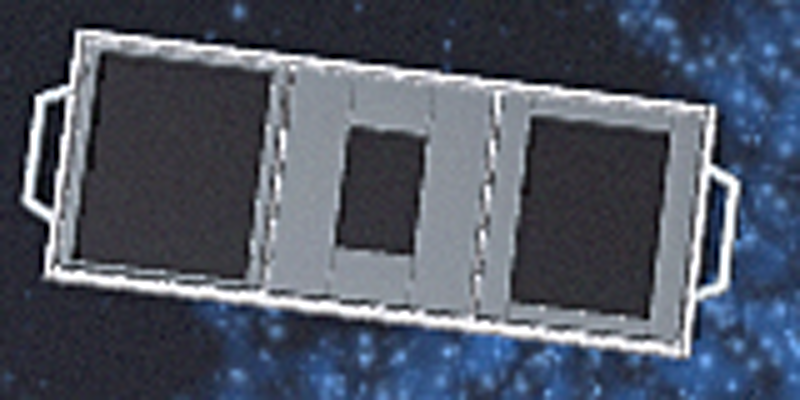

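View pics/c3.png

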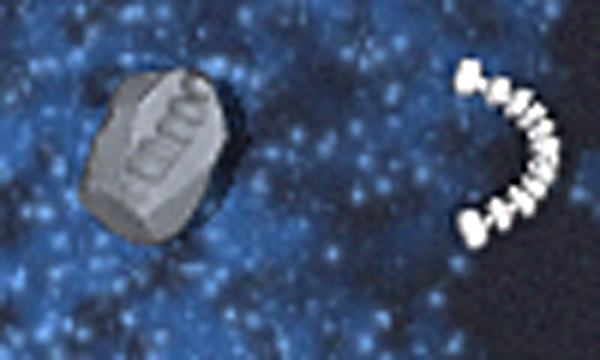

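The right-hand grey key (402,262) looks oblong and the left one (282,266) squarish. Recess centres in the c2 crop are about (173,167) cast, (382,189) bite and (590,217) key. I'll fit box models to the silhouettes for the poses.

```bash
cat > fit.py <<'E'
from h import *
from scipy.optimize import differential_evolution as DE
im=manip.get_image("top"); hsv=cv2.cvtColor(im,cv2.COLOR_RGB2HSV)
def mask(box,f):
    x0,y0,x1,y1=box; m=np.zeros(im.shape[:2],np.uint8); m[y0:y1,x0:x1]=f(hsv[y0:y1,x0:x1].astype(int),im[y0:y1,x0:x1].astype(int))
    m=cv2.morphologyEx(m,cv2.MORPH_OPEN,np.ones((3,3),np.uint8)); n,l,s,_=cv2.connectedComponentsWithStats(m); return (l==1+s[1:,4].argmax()).astype(np.uint8)
S=8
cal=manip.calibration("top")
def fit(m,a,b,h,taper=True):
    ys,xs=np.nonzero(m); x0,y0=xs.min()-5,ys.min()-5; M=cv2.resize(m[y0:ys.max()+6,x0:xs.max()+6],None,fx=S,fy=S,interpolation=cv2.INTER_LINEAR)
    c=px2w("top",xs.mean(),ys.mean(),h/2)
    def cost(p):
        x,y,w,t=p; P=[]
        for z,k in((0,1),(h*.5,1),(h,t if taper else 1)):
            for sx,sy in((1,1),(1,-1),(-1,1),(-1,-1)):
                X,Y=sx*a/2*k,sy*b/2*k; P.append([x+X*np.cos(w)-Y*np.sin(w),y+X*np.sin(w)+Y*np.cos(w),z])
        q=cv2.projectPoints(np.array(P),np.array(cal["rvec"],float),np.array(cal["tvec"],float),np.array(cal["intrinsics"],float),None)[0].reshape(-1,2)
        q=((q-[x0,y0]+.5)*S).astype(np.int32); I=np.zeros_like(M); cv2.fillConvexPoly(I,cv2.convexHull(q),1)
        return (I!=M).sum()/M.sum()
    r=DE(cost,[(c[0]-.02,c[0]+.02),(c[1]-.02,c[1]+.02),(-np.pi/2,np.pi/2),(.6,1)],seed=1,maxiter=60,popsize=12)
    return r.x.round(4),round(r.fun,3)
grey=lambda h,r:((h[...,2]>60)&(h[...,1]<70))
for n,bx in(("L",(262,240,302,290)),("R",(382,240,422,290))):
    m=mask(bx,grey); print(n,m.sum(),"oblong",fit(m,.038,.057,.04),"square",fit(m,.046,.046,.036))
m=mask((325,250,352,275),lambda h,r:(r[...,0]>r[...,1]+25)&(r[...,2]>r[...,1]+25)); print("bite",m.sum(),fit(m,.014,.031,.014))
m=mask((210,240,250,290),lambda h,r:(r[...,0]>r[...,2]+15)&(r[...,0]>70)); hull=cv2.convexHull(cv2.findNonZero(m)); mh=m*0; cv2.fillConvexPoly(mh,hull,1)
r=cv2.minAreaRect(hull); print("cast",m.sum(),r, fit(mh,.051,.066,.026))
print("cast px2w",px2w("top",*r[0],.02))
o=np.array([260,158])
C=[np.mean(q,0)/5+o-.4 for q in([(100,55),(270,72),(247,278),(77,262)],[(350,125),(428,132),(412,253),(337,247)],[(530,115),(670,130),(648,320),(512,302)])]
W=[px2w("top",*c,.007) for c in C]
for n,w in zip(("cast","bite","key"),W): print(n,w.round(4))
d=W[0]-W[2]; print("tray x angle",np.arctan2(d[1],d[0]),np.linalg.norm(d))
E
python3 fit.py
```

```text
L 500 oblong (array([ 0.4386, -0.0219, -0.7007,  0.6707]), np.float64(0.392)) square (array([ 0.4423, -0.0172,  0.9438,  0.6094]), np.float64(0.236))
R 523 oblong (array([ 0.4518, -0.2405,  1.1535,  0.7621]), np.float64(0.267)) square (array([ 0.4516, -0.2412,  0.6436,  0.7188]), np.float64(0.33))
bite 74 (array([ 0.4521, -0.1224, -0.6263,  0.7605]), np.float64(0.71))
cast 462 ((231.05172729492188, 264.1207275390625), (34.29778289794922, 26.49151039123535), 85.2363510131836) (array([ 0.4481,  0.0813, -1.4642,  0.6817]), np.float64(0.297))
cast px2w [0.44725507 0.07913635 0.02      ]
cast [ 0.5901 -0.0377  0.007 ]
bite [ 0.5819 -0.1182  0.007 ]
key [ 0.5718 -0.1986  0.007 ]
tray x angle 1.457297690359739 0.16194430225643938
```

The key R fits best as oblong: (0.452,-0.241), x axis ≈1.13 rad. The bite piece is at (0.452,-0.122), x axis ≈-0.63; the cast at (0.446,0.080), y axis ≈0.09. The tray x axis is ≈1.457 rad. I'll go above the oblong key first.

{"op": "move_arm", "data": {
  "plan": [
    [[0.028, 0.036, -0.005], [0, 0, -0.046]],
    [[0.028, 0.036, -0.005], [0, 0, -0.046]],
    [[0.028, 0.036, -0.005], [0, 0, -0.046]],
    [[0.028, 0.036, -0.005], [0, 0, -0.046]],
    [[0.028, 0.036, -0.01], [0, 0, -0.046]],
    [[0.028, 0.036, -0.01], [0, 0, -0.046]],
    [[0.028, 0.036, -0.01], [0, 0, -0.046]],
    [[0.028, 0.036, -0.01], [0, 0, -0.046]],
    [[0.027, 0.035, -0.01], [0, 0, -0.046]],
    [[0.026, 0.035, -0.01], [0, 0, -0.046]]
  ],
  "fingers": 1,
  "newtons": 15
}}

```text
time: 1.3
tcp_pos: [0.4534, -0.2405, 0.1368]
orientation: [[0.904, -0.427, 0.001], [-0.427, -0.904, -0.0], [0.001, 0.0, -1.0]]
ft_force: [1.0, -0.9, -0.2]
width: 0.088
gripper_force: 0.0
```

Run:
```python
from h import *
s=manip.observe();R=s["orientation"];print(s["time"],s["tcp_pos"].round(4),np.arctan2(R[1,1],R[0,1]),R[:,2].round(3),s["q"].round(2))
```

```text
1.3 [ 0.4534 -0.2405  0.1368] -2.012189511245637 [ 0.001 -0.    -1.   ] [ 0.34  0.67  0.09  1.99 -0.12  0.49 -1.5 ]
```

{"op": "move_arm", "data": {
  "plan": [
    [[0, 0, -0.035], [0, 0, 0]],
    [[0, 0, -0.035], [0, 0, 0]],
    [[0, 0, -0.03], [0, 0, 0]],
    [[0, 0, -0.015], [0, 0, 0]],
    [[0, 0, -0.01], [0, 0, 0]],
    [[0, 0, 0], [0, 0, 0]]
  ]
}}

```text
time: 1.9
tcp_pos: [0.4517, -0.2418, 0.0111]
orientation: [[0.905, -0.425, -0.001], [-0.425, -0.905, 0.001], [-0.002, -0.0, -1.0]]
ft_force: [-0.7, 0.8, 0.1]
width: 0.0883
gripper_force: 0.0
```

{"op": "move_arm", "data": {
  "plan": [
    [[0, 0, 0], [0, 0, 0]],
    [[0, 0, 0], [0, 0, 0]],
    [[0, 0, 0], [0, 0, 0]],
    [[0, 0, 0], [0, 0, 0]],
    [[0, 0, 0], [0, 0, 0]],
    [[0, 0, 0], [0, 0, 0]],
    [[0, 0, 0], [0, 0, 0]],
    [[0, 0, 0], [0, 0, 0]]
  ],
  "fingers": 0,
  "newtons": 15
}}

```text
time: 2.7
tcp_pos: [0.452, -0.242, 0.012]
orientation: [[0.905, -0.425, -0.0], [-0.425, -0.905, -0.0], [-0.0, 0.0, -1.0]]
ft_force: [0.4, -0.9, 0.1]
width: 0.031
gripper_force: 13.6
```

Run:
```python
from h import *
snap("scene","g1.png",(340,190,460,280),5)
```

```text
(no output)
```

View pics/g1.png

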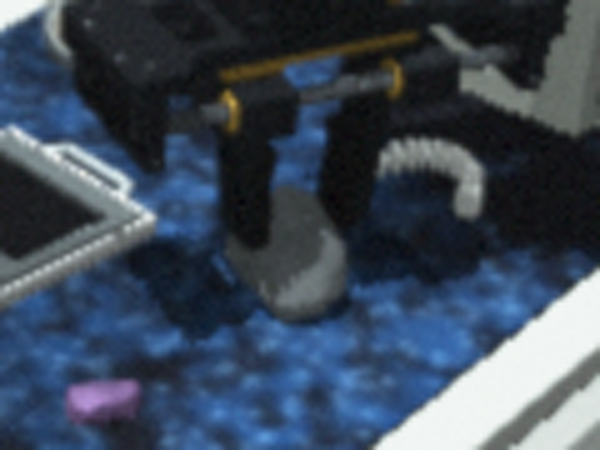

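The picture shows the key held upright between the fingers across its narrow side, with the framework clear of the gripper. I'll lift it and carry it over the right-hand recess.

{"op": "move_arm", "data": {
  "plan": [
    [[0, 0, 0.01], [0, 0, 0]],
    [[0, 0, 0.02], [0, 0, 0]],
    [[0, 0, 0.02], [0, 0, 0]],
    [[0.02, 0.007, 0.02], [0, 0, 0.042]],
    [[0.03, 0.011, 0], [0, 0, 0.042]],
    [[0.03, 0.011, 0], [0, 0, 0.042]],
    [[0.025, 0.009, 0], [0, 0, 0.042]],
    [[0.015, 0.005, 0], [0, 0, 0.04]],
    [[0, 0, 0], [0, 0, 0]],
    [[0, 0, 0], [0, 0, 0]]
  ],
  "newtons": 25
}}

```text
time: 3.75
tcp_pos: [0.5709, -0.1993, 0.0822]
orientation: [[0.994, -0.113, -0.001], [-0.113, -0.994, -0.0], [-0.001, 0.0, -1.0]]
ft_force: [-0.2, 0.6, -0.0]
width: 0.0306
gripper_force: 22.7
```

Run:
```python
from h import *
snap("scene","g2.png",(260,160,420,280),5)
s=manip.observe();R=s["orientation"];print(s["time"],s["tcp_pos"].round(4),np.arctan2(R[1,1],R[0,1]),s["width"],s["gripper_force"])
```

```text
3.8 [ 0.5703 -0.1998  0.0821] -1.6852009092389684 0.030139255578318244 22.721049139508978
```

View pics/g2.png

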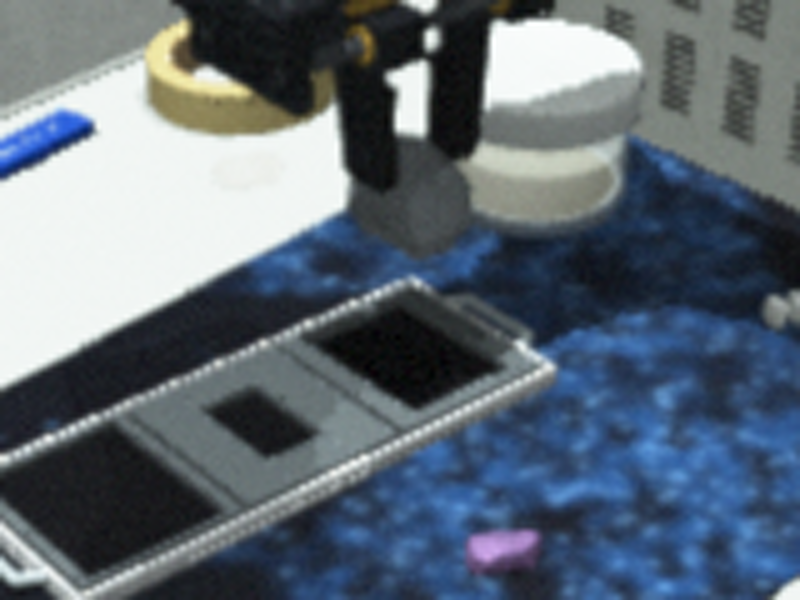

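The key hangs level over the recess side of the tray. The tin behind it may be close to the gripper body, so I'll check that clearance.

Run:
```python
from h import *
b=px2w("scene",366,206,0);print("base near edge",b)
for z in(.05,.06,.07,.08,.09):
    c=px2w("top",467,164,z);print(z,"top ctr",c.round(3),"near edge y",px2w("top",439,164,z)[1].round(3),"scene px of top ctr",w2px("scene",c).round(1))
```

```text
base near edge [ 0.61106144 -0.33156094  0.        ]
0.05 top ctr [ 0.636 -0.361  0.05 ] near edge y -0.309 scene px of top ctr [367.  180.3]
0.06 top ctr [ 0.633 -0.359  0.06 ] near edge y -0.307 scene px of top ctr [367.2 177.2]
0.07 top ctr [ 0.631 -0.356  0.07 ] near edge y -0.305 scene px of top ctr [367.4 174.1]
0.08 top ctr [ 0.629 -0.354  0.08 ] near edge y -0.303 scene px of top ctr [367.7 171. ]
0.09 top ctr [ 0.627 -0.351  0.09 ] near edge y -0.301 scene px of top ctr [367.9 167.7]
```

Clear by more than 15 mm, and the tin is lower than the body. I'll lower the key and release it.

{"op": "move_arm", "data": {
  "plan": [
    [[0.001, 0.001, -0.02], [0, 0, 0]],
    [[0, 0, -0.02], [0, 0, 0]],
    [[0, 0, -0.015], [0, 0, 0]],
    [[0, 0, -0.006], [0, 0, 0]],
    [[0, 0, -0.003], [0, 0, 0]],
    [[0, 0, -0.001], [0, 0, 0]],
    [[0, 0, 0], [0, 0, 0]],
    [[0, 0, 0], [0, 0, 0]]
  ]
}}

```text
time: 4.6
tcp_pos: [0.5735, -0.1982, 0.0177]
orientation: [[0.994, -0.112, 0.001], [-0.112, -0.994, -0.0], [0.001, 0.0, -1.0]]
ft_force: [-0.1, 0.6, -1.5]
width: 0.0303
gripper_force: 22.7
```

{"op": "move_arm", "data": {
  "plan": [
    [[0, 0, 0], [0, 0, 0]],
    [[0, 0, 0], [0, 0, 0]],
    [[0, 0, 0], [0, 0, 0]],
    [[0, 0, 0], [0, 0, 0]],
    [[0, 0, 0.02], [0, 0, 0]],
    [[0, 0, 0.03], [0, 0, 0]],
    [[0, 0, 0.03], [0, 0, 0]]
  ],
  "fingers": 0.75
}}

```text
time: 5.3
tcp_pos: [0.5726, -0.1978, 0.0975]
orientation: [[0.994, -0.112, -0.001], [-0.112, -0.994, 0.0], [-0.001, -0.0, -1.0]]
ft_force: [0.4, 0.3, -0.1]
width: 0.0662
gripper_force: 0.0
```

{"op": "move_arm", "data": {
  "plan": [
    [[-0.015, 0.01, 0], [0, 0, 0.084]],
    [[-0.015, 0.01, 0], [0, 0, 0.084]],
    [[-0.015, 0.01, 0], [0, 0, 0.084]],
    [[-0.015, 0.01, 0], [0, 0, 0.084]],
    [[-0.015, 0.01, 0], [0, 0, 0.084]],
    [[-0.015, 0.01, 0], [0, 0, 0.084]],
    [[-0.016, 0.008, 0], [0, 0, 0.085]],
    [[-0.015, 0.008, 0], [0, 0, 0.085]],
    [[0, 0, -0.02], [0, 0, 0]],
    [[0, 0, 0], [0, 0, 0]]
  ],
  "fingers": 0.6
}}

```text
time: 6.3
tcp_pos: [0.4509, -0.1217, 0.0761]
orientation: [[0.584, 0.812, -0.003], [0.812, -0.584, 0.0], [-0.001, -0.002, -1.0]]
ft_force: [-0.8, 0.5, 0.0]
width: 0.0528
gripper_force: 0.0
```

Run:
```python
from h import *
a=manip.get_image("scene")[160:310,240:440,::-1]
cv2.imwrite("pics/g3.png",cv2.resize(a,None,fx=4,fy=4,interpolation=cv2.INTER_CUBIC))
s=manip.observe();R=s["orientation"];print(s["time"],s["tcp_pos"].round(4),np.arctan2(R[1,1],R[0,1]),s["width"])
```

```text
6.35 [ 0.4516 -0.122   0.0767] -0.6242156664707567 0.05290447941208315
```

View pics/g3.png

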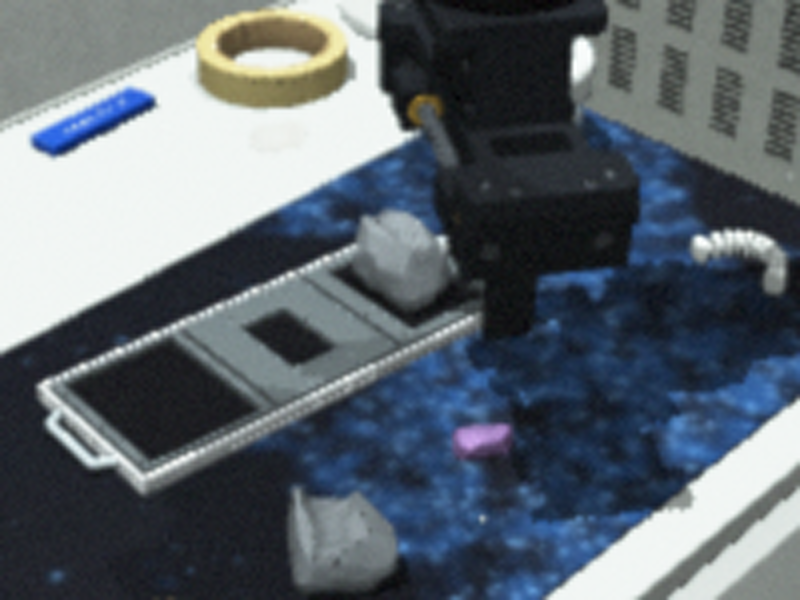

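The key sits in its recess; the gripper is above the violet piece, both fingers straddling it from this side. I'll descend and grip it lightly.

{"op": "move_arm", "data": {
  "plan": [
    [[0, 0, -0.025], [0, 0, 0]],
    [[0, 0, -0.025], [0, 0, 0]],
    [[0, 0, -0.012], [0, 0, 0]],
    [[0, 0, -0.006], [0, 0, 0]],
    [[0, 0, -0.001], [0, 0, 0]],
    [[0, 0, 0], [0, 0, 0]],
    [[0, 0, 0], [0, 0, 0]]
  ]
}}

```text
time: 7.05
tcp_pos: [0.4526, -0.1222, 0.0088]
orientation: [[0.585, 0.811, 0.001], [0.811, -0.585, -0.0], [0.001, 0.001, -1.0]]
ft_force: [0.4, -1.1, 0.1]
width: 0.0529
gripper_force: 0.0
```

{"op": "move_arm", "data": {
  "plan": [
    [[0, 0, 0], [0, 0, 0]],
    [[0, 0, 0], [0, 0, 0]],
    [[0, 0, 0], [0, 0, 0]],
    [[0, 0, 0], [0, 0, 0]],
    [[0, 0, 0], [0, 0, 0]],
    [[0, 0, 0], [0, 0, 0]],
    [[0, 0, 0], [0, 0, 0]]
  ],
  "fingers": 0,
  "newtons": 8
}}

```text
time: 7.75
tcp_pos: [0.452, -0.122, 0.008]
orientation: [[0.584, 0.812, 0.0], [0.812, -0.584, -0.0], [-0.0, 0.0, -1.0]]
ft_force: [-0.3, 0.1, -0.5]
width: 0.0005
gripper_force: 0.0
```

The fingers shut on nothing. I'll rise and look.

{"op": "move_arm", "data": {
  "plan": [
    [[0, 0, 0.03], [0, 0, 0]],
    [[0, 0, 0.04], [0, 0, 0]],
    [[-0.03, -0.03, 0.02], [0, 0, 0]],
    [[-0.03, -0.04, 0], [0, 0, 0]],
    [[0, -0.04, 0], [0, 0, 0]],
    [[0, -0.04, 0], [0, 0, 0]],
    [[0, 0, 0], [0, 0, 0]]
  ]
}}

```text
time: 8.45
tcp_pos: [0.3906, -0.279, 0.0981]
orientation: [[0.593, 0.805, 0.001], [0.805, -0.593, -0.004], [-0.003, 0.003, -1.0]]
ft_force: [0.2, 1.2, -0.7]
width: 0.0007
gripper_force: 0.0
```

Run:
```python
from h import *
a=manip.get_image("scene")[160:310,240:440,::-1]; b=manip.get_image("top")[150:300,250:450,::-1]
cv2.imwrite("pics/g4.png",np.vstack([cv2.resize(i,(400,300),interpolation=cv2.INTER_CUBIC) if k==0 else cv2.resize(i,(400,300),interpolation=cv2.INTER_CUBIC) for k,i in enumerate((a,b))]))
for z in(0,.014): print(w2px("scene",[.452,-.122,z]))
```

```text
[359.30509909 274.23003751]
[359.55478372 268.60692723]
```

View pics/g4.png

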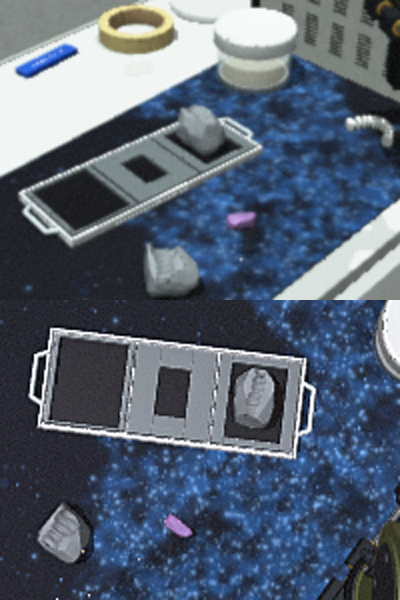

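The bite piece lies essentially where it was (scene ≈(360,269), top ≈(339,263)), so the fingers closed over it. The key is neatly in its recess. I'll measure the piece again more finely.

Run:
```python
from h import *
for n,bx in(("top",(322,248,356,278)),("scene",(340,255,385,285))):
    im=manip.get_image(n).astype(float); x0,y0,x1,y1=bx; r=im[y0:y1,x0:x1]; w=np.clip((np.minimum(r[...,0],r[...,2])-r[...,1]-12)/30,0,1)*(r[...,0]>70)
    ys,xs=np.mgrid[y0:y1,x0:x1]; u,v=(w*xs).sum()/w.sum(),(w*ys).sum()/w.sum()
    p=px2w(n,u,v,.007); M=np.cov(np.vstack([xs.ravel(),ys.ravel()]),aweights=w.ravel()); e,V=np.linalg.eigh(M); d=V[:,1]; a=px2w(n,u+5*d[0],v+5*d[1],.007)-p
    print(n,round(u,2),round(v,2),w.sum(),p.round(4),"long angle",np.arctan2(a[1],a[0])%np.pi,"len/wid px",np.sqrt(12*e))
```

```text
top 338.17 262.59 70.03333333333333 [ 0.4523 -0.1232  0.007 ] long angle 0.9620895963414356 len/wid px [ 5.86221259 13.73782259]
scene 359.59 269.04 43.93333333333333 [ 0.4566 -0.1279  0.007 ] long angle 1.0770730351012476 len/wid px [ 5.42183891 12.80254941]
```

{"op": "move_arm", "data": {
  "plan": [
    [[0.02, 0.04, 0], [0, 0, 0.01]],
    [[0.02, 0.04, 0], [0, 0, 0]],
    [[0.02, 0.04, 0], [0, 0, 0]],
    [[0.001, 0.028, 0], [0, 0, 0]],
    [[0, 0, -0.03], [0, 0, 0]],
    [[0, 0, -0.03], [0, 0, 0]],
    [[0, 0, 0], [0, 0, 0]],
    [[0, 0, 0], [0, 0, 0]]
  ],
  "fingers": 0.6
}}

```text
time: 9.45
tcp_pos: [0.4525, -0.1227, 0.0382]
orientation: [[0.57, 0.822, -0.002], [0.822, -0.57, 0.0], [-0.001, -0.002, -1.0]]
ft_force: [-0.3, -0.2, -0.2]
width: 0.0526
gripper_force: 0.0
```

{"op": "move_arm", "data": {
  "plan": [
    [[0.001, -0.001, -0.015], [0, 0, 0]],
    [[0, 0, -0.01], [0, 0, 0]],
    [[0, 0, -0.006], [0, 0, 0]],
    [[0, 0, -0.004], [0, 0, 0]],
    [[0, 0, 0], [0, 0, 0]],
    [[0, 0, 0], [0, 0, 0]]
  ]
}}

```text
time: 10.05
tcp_pos: [0.4541, -0.1251, 0.0033]
orientation: [[0.572, 0.82, 0.0], [0.82, -0.572, -0.0], [0.0, 0.0, -1.0]]
ft_force: [0.3, -0.9, 0.2]
width: 0.0528
gripper_force: 0.0
```

{"op": "move_arm", "data": {
  "plan": [
    [[0, 0, 0], [0, 0, 0]],
    [[0, 0, 0], [0, 0, 0]],
    [[0, 0, 0], [0, 0, 0]],
    [[0, 0, 0], [0, 0, 0]],
    [[0, 0, 0], [0, 0, 0]],
    [[0, 0, 0], [0, 0, 0]],
    [[0, 0, 0], [0, 0, 0]]
  ],
  "fingers": 0,
  "newtons": 8
}}

```text
time: 10.75
tcp_pos: [0.454, -0.125, 0.003]
orientation: [[0.572, 0.821, 0.0], [0.821, -0.572, -0.0], [-0.0, 0.0, -1.0]]
ft_force: [0.1, 0.4, -0.4]
width: 0.0008
gripper_force: 0.0
```

Run:
```python
from h import *
a=manip.get_image("scene")[220:300,310:430,::-1]; b=manip.get_image("top")[230:290,300:380,::-1]
cv2.imwrite("pics/g5.png",np.hstack([cv2.resize(a,(450,300),interpolation=cv2.INTER_CUBIC),cv2.resize(b,(350,262),interpolation=cv2.INTER_CUBIC) if 0 else cv2.resize(b,(350,300),interpolation=cv2.INTER_CUBIC)]))
print(w2px("scene",[.454,-.125,.003]))
```

```text
[359.58547209 271.88280773]
```

View pics/g5.png

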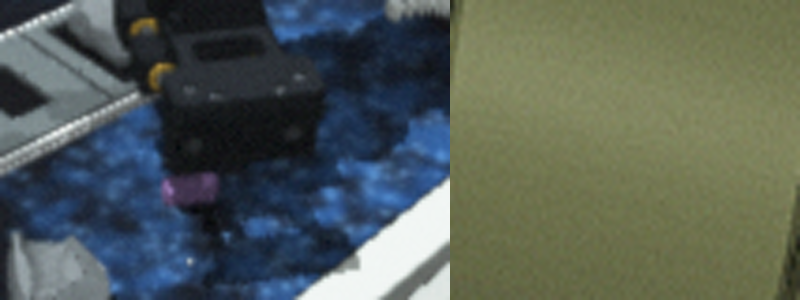

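Run:
```python
from h import *
print("g3 TCP proj",w2px("scene",[.4516,-.122,.0767]).round(1),"grasp pt",w2px("scene",[.4516,-.122,.0957]).round(1))
a=np.array([.82,-.57]);b=np.array([.57,.82])
for s in(-1,1):
    for z in(.0767,.0957,.1407): print("g3 near finger back edge z",z,w2px("scene",[*(np.array([.4516,-.122])-a*.044+s*b*.009),z]).round(1))
for s in(-1,1): print("g5 body near bottom corner",w2px("scene",[*(np.array([.454,-.125])-a*.094+s*b*.0375),.067]).round(1), "finger bottom near", w2px("scene",[*(np.array([.454,-.125])-a*.0175+s*b*.009),.003]).round(1))
print(manip.observe()["width"],manip.observe()["tcp_pos"])
k=np.array([.425,.905]); 
for z in(.012,.03): print("g1 left finger bottom",w2px("scene",[*(np.array([.452,-.242])+k*.024),z]).round(1))
```

```text
g3 TCP proj [360.9 242.2] grasp pt [361.3 233.6]
g3 near finger back edge z 0.0767 [372.1 255.6]
g3 near finger back edge z 0.0957 [372.7 246.9]
g3 near finger back edge z 0.1407 [374.1 225.2]
g3 near finger back edge z 0.0767 [362.3 256.8]
g3 near finger back edge z 0.0957 [362.7 248.1]
g3 near finger back edge z 0.1407 [363.7 226.4]
g5 body near bottom corner [396. 274.] finger bottom near [366.4 276.9]
g5 body near bottom corner [353.3 279.5] finger bottom near [357.3 278.1]
0.00046399956511976976 [ 0.45402586 -0.12500629  0.00303234]
g1 left finger bottom [386.8 245.9]
g1 left finger bottom [387.4 238.7]
```

Run:
```python
from h import *
a=manip.get_image("scene")[225:300,320:420,::-1].astype(float)
a=255*(a/255)**.45
cv2.imwrite("pics/g6.png",cv2.resize(a.astype(np.uint8),(800,600),interpolation=cv2.INTER_CUBIC))
```

```text
(no output)
```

View pics/g6.png

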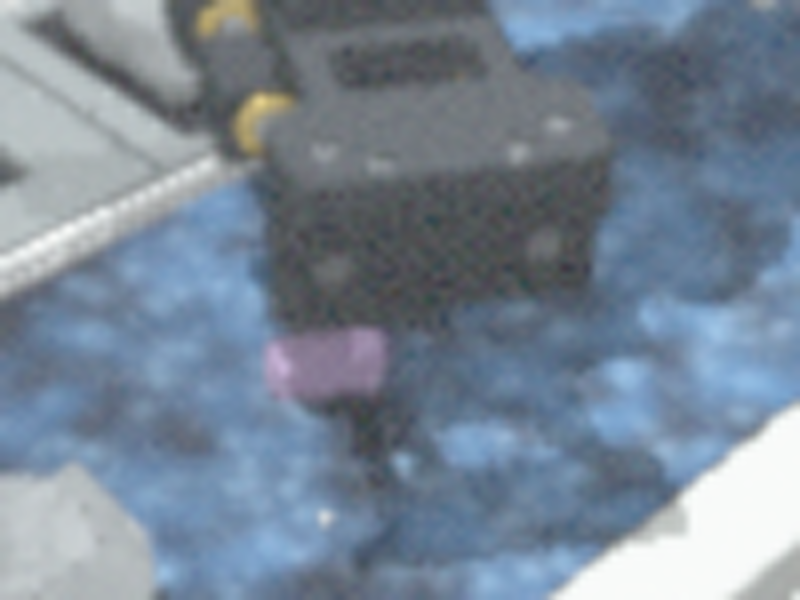

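The piece is untouched in front of and below the gripper. The body's lower edge appears about 11 px (≈20–25 mm) higher than its reported pose predicts, so the real finger tips may be higher than stated. I'll step aside and probe the surface gently with the shut fingers.

{"op": "move_arm", "data": {
  "plan": [
    [[0, 0, 0.01], [0, 0, 0]],
    [[-0.014, -0.02, 0], [0, 0, 0]],
    [[-0.014, -0.021, 0], [0, 0, 0]],
    [[0, 0, -0.008], [0, 0, 0]],
    [[0, 0, -0.002], [0, 0, 0]],
    [[0, 0, -0.002], [0, 0, 0]],
    [[0, 0, 0], [0, 0, 0]],
    [[0, 0, 0], [0, 0, 0]]
  ]
}}

```text
time: 11.7
tcp_pos: [0.4265, -0.1655, 0.0011]
orientation: [[0.571, 0.821, 0.001], [0.821, -0.571, 0.0], [0.001, 0.0, -1.0]]
ft_force: [0.3, -0.1, 0.4]
width: 0.0006
gripper_force: 0.0
```

{"op": "move_arm", "data": {
  "plan": [
    [[0, 0, -0.001], [0, 0, 0]],
    [[0, 0, -0.001], [0, 0, 0]],
    [[0, 0, -0.001], [0, 0, 0]],
    [[0, 0, 0], [0, 0, 0]],
    [[0, 0, 0], [0, 0, 0]]
  ]
}}

```text
time: 12.2
tcp_pos: [0.4263, -0.1659, -0.0018]
orientation: [[0.571, 0.821, 0.0], [0.821, -0.571, -0.0], [0.0, 0.0, -1.0]]
ft_force: [0.2, 0.2, 0.0]
width: 0.0006
gripper_force: 0.0
```

No contact at -2 mm, so the fingers really are short of the surface. I'll continue down carefully.

{"op": "move_arm", "data": {
  "plan": [
    [[0, 0, -0.001], [0, 0, 0]],
    [[0, 0, -0.001], [0, 0, 0]],
    [[0, 0, -0.001], [0, 0, 0]],
    [[0, 0, -0.001], [0, 0, 0]],
    [[0, 0, -0.001], [0, 0, 0]],
    [[0, 0, 0], [0, 0, 0]],
    [[0, 0, 0], [0, 0, 0]]
  ]
}}

```text
time: 12.9
tcp_pos: [0.4261, -0.166, -0.0069]
orientation: [[0.572, 0.821, 0.0], [0.821, -0.572, -0.0], [0.0, 0.0, -1.0]]
ft_force: [-0.5, -0.4, -0.0]
width: 0.0008
gripper_force: 0.0
```

{"op": "move_arm", "data": {
  "plan": [
    [[0, 0, -0.001], [0, 0, 0]],
    [[0, 0, -0.001], [0, 0, 0]],
    [[0, 0, -0.001], [0, 0, 0]],
    [[0, 0, 0], [0, 0, 0]],
    [[0, 0, 0], [0, 0, 0]]
  ]
}}

```text
time: 13.4
tcp_pos: [0.426, -0.166, -0.0099]
orientation: [[0.572, 0.821, 0.0], [0.821, -0.572, -0.0], [-0.0, 0.0, -1.0]]
ft_force: [0.7, -0.1, -0.9]
width: 0.0005
gripper_force: 0.0
```

{"op": "move_arm", "data": {
  "plan": [
    [[0, 0, -0.001], [0, 0, 0]],
    [[0, 0, -0.001], [0, 0, 0]],
    [[0, 0, -0.001], [0, 0, 0]],
    [[0, 0, 0], [0, 0, 0]],
    [[0, 0, 0], [0, 0, 0]]
  ]
}}

```text
time: 13.9
tcp_pos: [0.4261, -0.166, -0.0129]
orientation: [[0.572, 0.821, 0.0], [0.821, -0.572, -0.0], [0.0, 0.0, -1.0]]
ft_force: [1.2, -0.3, 0.7]
width: 0.0003
gripper_force: 0.0
```

{"op": "move_arm", "data": {
  "plan": [
    [[0, 0, -0.001], [0, 0, 0]],
    [[0, 0, -0.001], [0, 0, 0]],
    [[0, 0, 0], [0, 0, 0]],
    [[0, 0, 0], [0, 0, 0]]
  ]
}}

```text
time: 14.3
tcp_pos: [0.426, -0.166, -0.0149]
orientation: [[0.572, 0.82, 0.0], [0.82, -0.572, 0.0], [0.0, -0.0, -1.0]]
ft_force: [-0.5, 0.0, 0.2]
width: 0.0008
gripper_force: 0.0
```

{"op": "move_arm", "data": {
  "plan": [
    [[0, 0, -0.001], [0, 0, 0]],
    [[0, 0, -0.001], [0, 0, 0]],
    [[0, 0, 0], [0, 0, 0]],
    [[0, 0, 0], [0, 0, 0]]
  ]
}}

```text
time: 14.7
tcp_pos: [0.426, -0.166, -0.017]
orientation: [[0.572, 0.82, 0.0], [0.82, -0.572, 0.0], [0.0, -0.0, -1.0]]
ft_force: [0.4, -0.2, -0.1]
width: 0.0008
gripper_force: 0.0
```

{"op": "move_arm", "data": {
  "plan": [
    [[0, 0, -0.001], [0, 0, 0]],
    [[0, 0, -0.001], [0, 0, 0]],
    [[0, 0, 0], [0, 0, 0]],
    [[0, 0, 0], [0, 0, 0]]
  ]
}}

```text
time: 15.1
tcp_pos: [0.426, -0.166, -0.019]
orientation: [[0.572, 0.821, 0.0], [0.821, -0.572, 0.0], [0.0, -0.0, -1.0]]
ft_force: [0.8, 0.2, 1.2]
width: 0.0006
gripper_force: 0.0
```

{"op": "move_arm", "data": {
  "plan": [
    [[0, 0, -0.001], [0, 0, 0]],
    [[0, 0, 0], [0, 0, 0]],
    [[0, 0, 0], [0, 0, 0]]
  ]
}}

```text
time: 15.4
tcp_pos: [0.426, -0.166, -0.02]
orientation: [[0.572, 0.821, -0.0], [0.821, -0.572, 0.0], [0.0, -0.0, -1.0]]
ft_force: [-0.7, 0.4, -0.3]
width: 0.0004
gripper_force: 0.0
```

{"op": "move_arm", "data": {
  "plan": [
    [[0, 0, -0.001], [0, 0, 0]],
    [[0, 0, 0], [0, 0, 0]],
    [[0, 0, 0], [0, 0, 0]]
  ]
}}

```text
time: 15.7
tcp_pos: [0.426, -0.166, -0.021]
orientation: [[0.572, 0.821, 0.0], [0.821, -0.572, 0.0], [0.0, -0.0, -1.0]]
ft_force: [-0.5, 0.5, -0.8]
width: 0.0003
gripper_force: 0.0
```

{"op": "move_arm", "data": {
  "plan": [
    [[0, 0, -0.001], [0, 0, 0]],
    [[0, 0, 0], [0, 0, 0]],
    [[0, 0, 0], [0, 0, 0]]
  ]
}}

```text
time: 16.0
tcp_pos: [0.4261, -0.166, -0.0213]
orientation: [[0.571, 0.821, 0.001], [0.821, -0.571, -0.0], [0.0, 0.001, -1.0]]
ft_force: [-1.1, 0.7, 8.7]
width: 0.0005
gripper_force: 4.5
```

{"op": "move_arm", "data": {
  "plan": [
    [[0, 0, -0.001], [0, 0, 0]],
    [[0, 0, 0], [0, 0, 0]],
    [[0, 0, 0], [0, 0, 0]]
  ]
}}

```text
time: 16.3
tcp_pos: [0.4261, -0.166, -0.0213]
orientation: [[0.571, 0.821, 0.002], [0.821, -0.571, -0.0], [0.001, 0.002, -1.0]]
ft_force: [-2.1, 1.1, 20.1]
width: 0.0004
gripper_force: 10.6
```

The fingers touch the surface at a reported z of -0.0213, so the true tip height is the reported z + 21 mm. I'll correct for that and take the bite piece.

{"op": "move_arm", "data": {
  "plan": [
    [[0, 0, 0.015], [0, 0, 0]],
    [[0, 0, 0.025], [0, 0, 0]],
    [[0.014, 0.021, 0], [0, 0, 0]],
    [[0.013, 0.021, 0], [0, 0, 0]],
    [[0, 0, 0], [0, 0, 0]],
    [[0, 0, -0.015], [0, 0, 0]],
    [[0, 0, 0], [0, 0, 0]],
    [[0, 0, 0], [0, 0, 0]]
  ],
  "fingers": 0.6
}}

```text
time: 17.1
tcp_pos: [0.4526, -0.1257, -0.0067]
orientation: [[0.572, 0.82, -0.001], [0.82, -0.572, -0.004], [-0.004, 0.001, -1.0]]
ft_force: [1.0, -1.2, -0.2]
width: 0.053
gripper_force: 0.0
```

{"op": "move_arm", "data": {
  "plan": [
    [[0, 0, 0], [0, 0, 0]],
    [[0, 0, 0], [0, 0, 0]],
    [[0, 0, 0], [0, 0, 0]]
  ]
}}

```text
time: 17.4
tcp_pos: [0.4535, -0.1253, -0.0063]
orientation: [[0.572, 0.82, 0.001], [0.82, -0.572, -0.003], [-0.001, 0.003, -1.0]]
ft_force: [-0.6, 0.5, 0.3]
width: 0.0529
gripper_force: 0.0
```

{"op": "move_arm", "data": {
  "plan": [
    [[0, 0, -0.004], [0, 0, 0]],
    [[0, 0, -0.004], [0, 0, 0]],
    [[0, 0, 0], [0, 0, 0]],
    [[0, 0, 0], [0, 0, 0]]
  ]
}}

```text
time: 17.8
tcp_pos: [0.4533, -0.1249, -0.0148]
orientation: [[0.572, 0.821, 0.0], [0.821, -0.572, -0.003], [-0.002, 0.002, -1.0]]
ft_force: [-0.9, -1.0, -0.6]
width: 0.0525
gripper_force: 0.0
```

{"op": "move_arm", "data": {
  "plan": [
    [[0, 0, 0], [0, 0, 0]],
    [[0, 0, 0], [0, 0, 0]],
    [[0, 0, 0], [0, 0, 0]],
    [[0, 0, 0], [0, 0, 0]],
    [[0, 0, 0], [0, 0, 0]],
    [[0, 0, 0], [0, 0, 0]],
    [[0, 0, 0], [0, 0, 0]]
  ],
  "fingers": 0,
  "newtons": 8
}}

```text
time: 18.5
tcp_pos: [0.4535, -0.125, -0.0146]
orientation: [[0.572, 0.82, 0.001], [0.82, -0.572, -0.003], [-0.002, 0.002, -1.0]]
ft_force: [-0.1, -0.3, 0.3]
width: 0.0133
gripper_force: 8.0
```

Gripped at 13.3 mm. I'll lift it and carry it to the middle recess.

{"op": "move_arm", "data": {
  "plan": [
    [[0, 0, 0.015], [0, 0, 0]],
    [[0, 0, 0.03], [0, 0, 0]],
    [[0.016, 0.001, 0], [0, 0, -0.086]],
    [[0.016, 0.001, 0], [0, 0, -0.086]],
    [[0.016, 0.001, 0], [0, 0, -0.086]],
    [[0.016, 0.001, 0], [0, 0, -0.086]],
    [[0.016, 0.001, 0], [0, 0, -0.086]],
    [[0.016, 0.001, 0], [0, 0, -0.085]],
    [[0.016, 0.001, 0], [0, 0, -0.085]],
    [[0.016, 0, 0], [0, 0, -0.085]]
  ]
}}

```text
time: 19.5
tcp_pos: [0.5817, -0.1178, 0.0303]
orientation: [[0.993, -0.119, -0.003], [-0.119, -0.993, -0.002], [-0.002, 0.002, -1.0]]
ft_force: [-0.5, -0.5, -0.5]
width: 0.0133
gripper_force: 8.0
```

{"op": "move_arm", "data": {
  "plan": [
    [[0, 0, -0.015], [0, 0, 0]],
    [[0, 0, 0], [0, 0, 0]],
    [[0, 0, 0], [0, 0, 0]],
    [[0, 0, 0], [0, 0, 0]]
  ]
}}

```text
time: 19.9
tcp_pos: [0.5802, -0.1182, 0.0151]
orientation: [[0.994, -0.113, -0.004], [-0.113, -0.994, -0.002], [-0.003, 0.002, -1.0]]
ft_force: [-0.3, -0.7, 0.4]
width: 0.0127
gripper_force: 8.0
```

Run:
```python
from h import *
s=manip.observe();R=s["orientation"];print(s["time"],s["tcp_pos"].round(4),np.arctan2(R[1,1],R[0,1]),s["width"],s["gripper_force"])
```

```text
19.9 [ 0.5802 -0.1182  0.0151] -1.6836083825631174 0.01274025719859726 7.99751704922528
```

{"op": "move_arm", "data": {
  "plan": [
    [[0.002, 0, -0.01], [0, 0, 0]],
    [[0, 0, -0.008], [0, 0, 0]],
    [[0, 0, -0.004], [0, 0, 0]],
    [[0, 0, -0.002], [0, 0, 0]],
    [[0, 0, -0.001], [0, 0, 0]],
    [[0, 0, 0], [0, 0, 0]],
    [[0, 0, 0], [0, 0, 0]]
  ]
}}

```text
time: 20.6
tcp_pos: [0.5837, -0.118, -0.0094]
orientation: [[0.994, -0.114, -0.002], [-0.114, -0.994, -0.002], [-0.001, 0.002, -1.0]]
ft_force: [0.6, -0.5, -1.1]
width: 0.013
gripper_force: 8.0
```

{"op": "move_arm", "data": {
  "plan": [
    [[0, 0, 0], [0, 0, 0]],
    [[0, 0, 0], [0, 0, 0]],
    [[0, 0, 0], [0, 0, 0]],
    [[0, 0, 0.01], [0, 0, 0]],
    [[0, 0, 0.03], [0, 0, 0]],
    [[0, 0, 0.04], [0, 0, 0]],
    [[-0.03, 0.03, 0], [0, 0, 0.09]],
    [[-0.03, 0.03, 0], [0, 0, 0.09]],
    [[-0.03, 0.03, 0], [0, 0, 0.09]],
    [[-0.01, 0.03, 0], [0, 0, 0.09]]
  ],
  "fingers": 0.4
}}

```text
time: 21.6
tcp_pos: [0.4799, 0.0022, 0.0713]
orientation: [[0.897, 0.442, -0.003], [0.442, -0.897, -0.004], [-0.005, 0.002, -1.0]]
ft_force: [1.1, -0.8, 0.2]
width: 0.0353
gripper_force: 0.0
```

{"op": "move_arm", "data": {
  "plan": [
    [[-0.02, 0.03, 0], [0, 0, 0.09]],
    [[-0.02, 0.03, 0], [0, 0, 0.09]],
    [[0, 0.03, 0], [0, 0, 0.09]],
    [[0, 0, 0], [0, 0, 0.09]],
    [[0, 0, 0], [0, 0, 0.09]],
    [[0, 0, 0], [0, 0, 0.09]],
    [[0, 0, 0], [0, 0, 0.09]],
    [[0, 0, 0], [0, 0, 0.09]],
    [[0, 0, 0], [0, 0, 0.05]],
    [[0, 0, 0], [0, 0, 0]]
  ],
  "fingers": 1
}}

```text
time: 22.6
tcp_pos: [0.4439, 0.0919, 0.0709]
orientation: [[-0.09, 0.996, 0.003], [0.996, 0.09, -0.001], [-0.002, 0.003, -1.0]]
ft_force: [-0.2, 0.4, 0.7]
width: 0.0883
gripper_force: 0.0
```

Run:
```python
from h import *
snap("top","t2.png",(200,155,420,300),3.6)
s=manip.observe();R=s["orientation"];print(s["time"],s["tcp_pos"].round(4),np.arctan2(R[1,1],R[0,1]),s["width"],s["q"].round(2))
```

```text
22.65 [0.4439 0.0919 0.0709] 0.08800109931492688 0.08785925896680696 [ 0.04  0.8  -0.57  2.18  1.07  0.46 -1.3 ]
```

View pics/t2.png

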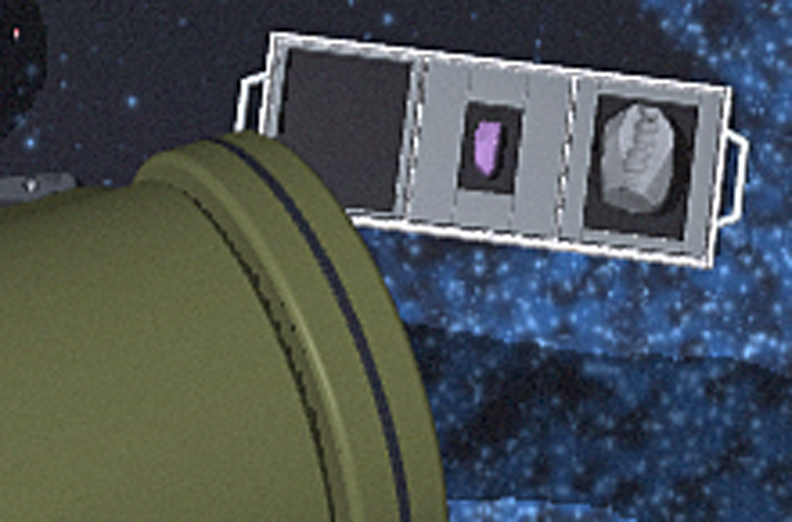

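The violet piece and the oblong key sit centred in their recesses (crop (487,147) and (638,160)). The gripper is above the cast, so I'll descend with the height correction.

{"op": "move_arm", "data": {
  "plan": [
    [[0.001, 0.002, -0.03], [0, 0, 0]],
    [[0, 0, -0.02], [0, 0, 0]],
    [[0, 0, -0.014], [0, 0, 0]],
    [[0, 0, -0.01], [0, 0, 0]],
    [[0, 0, -0.006], [0, 0, 0]],
    [[0, 0, -0.004], [0, 0, 0]],
    [[0, 0, 0], [0, 0, 0]],
    [[0, 0, 0], [0, 0, 0]]
  ]
}}

```text
time: 23.45
tcp_pos: [0.4447, 0.0941, -0.0133]
orientation: [[-0.089, 0.996, 0.003], [0.996, 0.089, -0.001], [-0.002, 0.003, -1.0]]
ft_force: [-0.1, 0.6, 1.0]
width: 0.0882
gripper_force: 0.0
```

{"op": "move_arm", "data": {
  "plan": [
    [[0, 0, 0], [0, 0, 0]],
    [[0, 0, 0], [0, 0, 0]],
    [[0, 0, 0], [0, 0, 0]],
    [[0, 0, 0], [0, 0, 0]],
    [[0, 0, 0], [0, 0, 0]],
    [[0, 0, 0], [0, 0, 0]]
  ],
  "fingers": 0,
  "newtons": 20
}}

```text
time: 24.05
tcp_pos: [0.4449, 0.0941, -0.0134]
orientation: [[-0.09, 0.996, 0.003], [0.996, 0.09, -0.001], [-0.002, 0.003, -1.0]]
ft_force: [1.1, 0.0, 2.8]
width: 0.0634
gripper_force: 20.0
```

Run:
```python
from h import *
snap("scene","s3.png",(220,240,380,360),4)
s=manip.observe();R=s["orientation"];print(s["time"],s["tcp_pos"].round(4),np.arctan2(R[1,1],R[0,1]),s["width"],s["gripper_force"])
```

```text
24.1 [ 0.4449  0.0942 -0.0134] 0.09020320284738388 0.06362399728149806 20.010447006735248
```

View pics/s3.png

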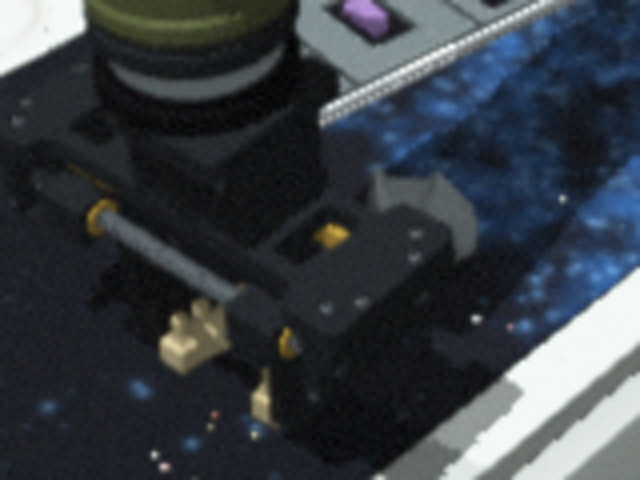

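The cast is gripped at 63.6 mm across its limbs and stands level. I'll lift it and carry it over the large recess.

{"op": "move_arm", "data": {
  "plan": [
    [[0, 0, 0.01], [0, 0, 0]],
    [[0, 0, 0.02], [0, 0, 0]],
    [[0, 0, 0.022], [0, 0, 0]],
    [[0.02, -0.016, 0], [0, 0, -0.026]],
    [[0.03, -0.024, 0], [0, 0, -0.026]],
    [[0.03, -0.024, 0], [0, 0, -0.026]],
    [[0.03, -0.024, 0], [0, 0, -0.026]],
    [[0.024, -0.02, 0], [0, 0, -0.026]],
    [[0.013, -0.01, 0], [0, 0, 0]],
    [[0, 0, 0], [0, 0, 0]]
  ],
  "newtons": 25
}}

```text
time: 25.1
tcp_pos: [0.5924, -0.0268, 0.0376]
orientation: [[0.119, 0.993, 0.002], [0.993, -0.119, -0.003], [-0.003, 0.003, -1.0]]
ft_force: [-0.4, -0.9, -0.8]
width: 0.0634
gripper_force: 25.0
```

{"op": "move_arm", "data": {
  "plan": [
    [[0, 0, -0.02], [0, 0, 0]],
    [[0, 0, 0], [0, 0, 0]],
    [[0, 0, 0], [0, 0, 0]]
  ]
}}

```text
time: 25.4
tcp_pos: [0.5899, -0.0229, 0.0182]
orientation: [[0.112, 0.994, -0.0], [0.994, -0.112, -0.002], [-0.002, -0.0, -1.0]]
ft_force: [0.4, -0.0, 0.2]
width: 0.0633
gripper_force: 25.0
```

Run:
```python
from h import *
s=manip.observe();R=s["orientation"];print(s["time"],s["tcp_pos"].round(4),np.arctan2(R[1,1],R[0,1]),s["width"],s["gripper_force"])
```

```text
25.4 [ 0.5899 -0.0229  0.0182] -0.11196781128822109 0.06325003066219143 24.998063216448827
```

{"op": "move_arm", "data": {
  "plan": [
    [[0.001, -0.001, -0.01], [0, 0, 0]],
    [[0, 0, -0.008], [0, 0, 0]],
    [[0, 0, -0.005], [0, 0, 0]],
    [[0, 0, -0.002], [0, 0, 0]],
    [[0, 0, -0.001], [0, 0, 0]],
    [[0, 0, 0], [0, 0, 0]],
    [[0, 0, 0], [0, 0, 0]],
    [[0, 0, 0], [0, 0, 0]]
  ]
}}

```text
time: 26.2
tcp_pos: [0.5927, -0.025, -0.0074]
orientation: [[0.114, 0.993, 0.003], [0.993, -0.114, -0.002], [-0.002, 0.003, -1.0]]
ft_force: [-0.0, -0.4, 0.2]
width: 0.0634
gripper_force: 25.0
```

{"op": "move_arm", "data": {
  "plan": [
    [[0, 0, -0.001], [0, 0, 0]],
    [[0, 0, 0], [0, 0, 0]]
  ]
}}

```text
time: 26.4
tcp_pos: [0.5925, -0.025, -0.0086]
orientation: [[0.114, 0.994, 0.002], [0.994, -0.114, -0.002], [-0.002, 0.002, -1.0]]
ft_force: [0.0, 0.1, -0.4]
width: 0.0633
gripper_force: 25.0
```

{"op": "move_arm", "data": {
  "plan": [
    [[0, 0, 0], [0, 0, 0]],
    [[0, 0, 0], [0, 0, 0]],
    [[0, 0, 0], [0, 0, 0]],
    [[0, 0, 0], [0, 0, 0]],
    [[0, 0, 0.01], [0, 0, 0]],
    [[0, 0, 0.03], [0, 0, 0]],
    [[0, 0, 0.04], [0, 0, 0]],
    [[-0.02, 0.04, 0.01], [0, 0, 0]],
    [[-0.02, 0.04, 0.01], [0, 0, 0]],
    [[-0.02, 0.04, 0], [0, 0, 0]]
  ],
  "fingers": 1
}}

```text
time: 27.4
tcp_pos: [0.533, 0.0965, 0.0936]
orientation: [[0.115, 0.993, 0.006], [0.993, -0.115, -0.0], [0.0, 0.006, -1.0]]
ft_force: [0.7, 1.6, -0.4]
width: 0.0878
gripper_force: 0.0
```

{"op": "move_arm", "data": {
  "plan": [
    [[-0.03, 0.03, 0.02], [0, 0, 0]],
    [[-0.03, 0.03, 0.02], [0, 0, 0]],
    [[-0.03, 0.03, 0.02], [0, 0, 0]],
    [[-0.02, 0.03, 0], [0, 0, 0]],
    [[0, 0, 0], [0, 0, 0]]
  ]
}}

```text
time: 27.9
tcp_pos: [0.4198, 0.2208, 0.1535]
orientation: [[0.104, 0.995, 0.004], [0.995, -0.104, 0.003], [0.004, 0.003, -1.0]]
ft_force: [0.7, 1.2, 0.5]
width: 0.0882
gripper_force: 0.0
```

Run:
```python
from h import *
a=manip.get_image("top")[155:300,200:475,::-1]; b=manip.get_image("scene")[190:330,220:440,::-1]
cv2.imwrite("pics/f.png",np.vstack([cv2.resize(a,(570,300),interpolation=cv2.INTER_CUBIC),cv2.resize(b,(570,300),interpolation=cv2.INTER_CUBIC)]))
```

```text
(no output)
```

View pics/f.png

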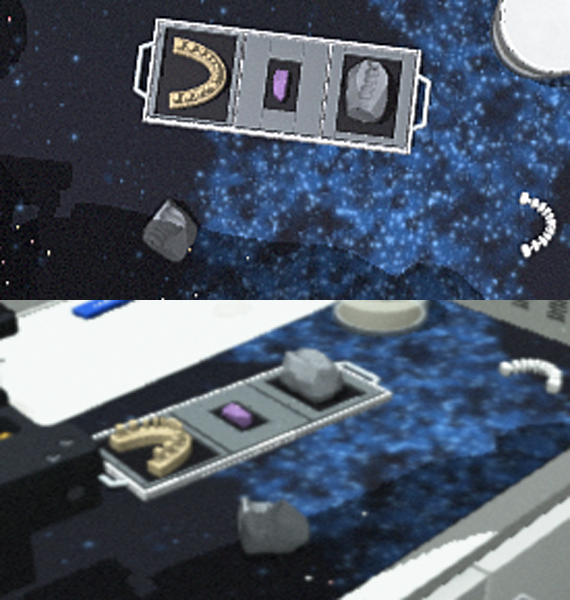

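All three pieces sit flat in their own recesses: cast at (197,72), violet at (280,84) and key at (367,91) in the top crop. The squarish key and framework are unmoved, nothing came near the wax scrap, and the gripper is clear. I'll hand it in.

```bash
python3 -c "
from plant import manip
print(manip.job_done())"
```

```text
the job is handed in; nothing more can be done
None
```

The job is handed in: in the last pictures the jaw cast, oblong putty key and violet bite piece sit in their own recesses, the framework and squarish key have not moved, and the wax scrap was out of frame but nothing went near it; no verdict came back.

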